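# Feed out two coupling sleeves with the drum feeder

### The job

Two hand-turned drum feeders stand on the packing bench. With its crank, slowly turn the drum of the wider one, top towards you, so that two of its three steel sleeves drop one after the other from the side opening into its tray; keep the third in the drum. Then let go of the crank, and leave the narrow feeder as it is.

Things in the scene. Friction and masses are not known exactly. Their poses are not given: they have to be found in the camera images.
- wide_drum (a joint): Angle (rad) of the wide feeder's drum: starts within 0.06 of 0, grows as its top and crank come forward to the robot, range -0.15 to 2.4. Turns with light friction (about 2 N at the crank) and stays where left. The first sleeve rolls out at about 0.43 rad, the second at 1.2, the third at 1.97. Turn slower than 1 rad/s (limit 2.5) and wait until the first has dropped.
- wide_axle (a point): Centre of the wide drum (radius 54 mm, eight open pockets 45 degrees apart, clear cover, open at the front side) on its level axle, fixed, 85 mm above the bench. z up, y along the axle, x away from the tray, which lies to -x, towards the robot. The grey side plates have radius 62 mm and stand 62 mm apart over all; the narrow feeder is alike but 38 mm wide.
- wide_pin (a point): Middle of the crank pin: black, round, 16 mm thick, 50 mm long, parallel to the axle, 95 mm from it, beyond the right (-y) side plate. This point is 70 mm to -y of the axle point, 29 mm outside the steel crank arm. At 0 the crank leans back 35 degrees, at 0.61 rad it is upright, at 1.4 it leans 45 degrees to the robot. Take it from above, fingers before and behind it.
- wide_tray (a point): Middle of the tray floor of the wide feeder, 4 mm above the bench, at the foot of its aluminium chute; inside about 55 mm (x) by 52 mm (y), walls 28 mm high. Fixed to the feeder; same axes as wide_axle.
- sleeve_1: Steel coupling sleeve, a cylinder 18 mm across and 36 mm long, lying parallel to the axle; origin at its centre. This one is in the front pocket and drops first.
- sleeve_2: Sleeve of the same kind, in the next pocket, near the top; drops second.
- sleeve_3: Sleeve of the same kind, in the pocket behind; must stay in the drum.
- narrow_pin (a point): Middle of the crank pin of the narrow feeder, which is empty and must be left alone. The two feeders may stand either way round, left or right.

How it is judged:
On the way, in this order (a step that is already met when the one before it is completed fails the run):
1. the first sleeve lies in the tray while the other two are still in the drum (x of sleeve_1 in the frame of wide_tray between -0.03 and 0.03 m and y of sleeve_1 in the frame of wide_tray between -0.03 and 0.03 m and z of sleeve_1 in the frame of wide_tray below 0.03 m and distance between each of sleeve_2, sleeve_3 and wide_axle below 0.052 m), for 0.2 s.
2. the second sleeve lies in the tray too, the third is still in the drum (x of sleeve_1 in the frame of wide_tray between -0.03 and 0.03 m and y of sleeve_1 in the frame of wide_tray between -0.03 and 0.03 m and z of each of sleeve_1, sleeve_2 in the frame of wide_tray below 0.03 m and x of sleeve_2 in the frame of wide_tray between -0.03 and 0.03 m and y of sleeve_2 in the frame of wide_tray between -0.03 and 0.03 m and distance between sleeve_3 and wide_axle below 0.052 m), for 0.2 s.
At the end, for the whole second after the job is handed in: Sleeves 1 and 2 lie at rest in the wide feeder's tray (centres within 30 mm of the tray point along x and y, less than 30 mm above it), sleeve 3 is still in the drum (centre within 52 mm of the axle point), and the drum stands still (all of step 2 and linear speed of each of sleeve_1, sleeve_2, sleeve_3 below 0.03 m/s and velocity of joint wide_drum between -0.1 and 0.1 rad/s); the robot touches nothing.
It fails at once if the wide drum is spun faster than 2.5 rad/s (velocity of joint wide_drum above 2.5 rad/s or velocity of joint wide_drum below -2.5 rad/s).
It fails at once if the narrow feeder's crank is moved by more than 20 mm (distance of narrow_pin from where it was at the start of the episode above 0.02 m).
It also fails if it takes over 35 s, if anything falls off the work surface, if the arm or the gripper's body presses on something with over 40 N, if the wrist force passes 120 N, or if a joint passes its speed limit or range.

### The arm

A 7-joint arm with a two-finger parallel gripper is mounted at the origin on a cart in front of the work surface, level with it; the furniture and walls round the work are solid. World frame = base frame: x ahead of the robot, y to its left, z up, the work surface at z = 0. Lengths are in m, angles in rad, forces in N, time in s.
With the tool pointing down it reaches from about 0.4 to 0.85 m from the base axis. Payload 4.5 kg.
Tool frame: the origin (TCP) lies at the very end of the fingers, on their centre line; the grasp point (between the pads) lies 19 mm behind it; z points along the fingers, y is the line along which they close (so a half turn about z gives the same grasp; the last joint's range is limited). The gripper opens to 85 mm and grips with 20 to 120 N. Pads are 22 mm wide; open, the fingers measure 114 mm over their backs; the gripper's body (76 mm by 85 mm) begins 54 mm behind the grasp point. The pads swing forward as they close: fully open they stand 13 mm farther back than shut.
Start: joints at [-1.11, 0.689, -0.195, 1.565, 0.157, 0.902, -0.215], TCP at [0.259, 0.569, 0.231] pointing down, gripper open.
Joint ranges: [-3.01, 3.01], [-0.46, 2.08], [-1.47, 1.51], [0.13, 2.56], [-1, 4.14], [0.04, 2.09], [-2.66, 2.66]. Speed limits (rad/s): [2.57, 2.57, 3.14, 3.14, 3.14, 3.14, 3.14].

### API

Orientations are given as [roll, pitch, yaw] about the fixed x, y, z axes, in that order (R = Rz(yaw) Ry(pitch) Rx(roll)).
In Python, from rig import ctrl gives the robot as it stands. The module is installed in compiled form; this text tells all that it offers.
- The arm moves only by the tool apply_moves, never from a script. Its arguments are lists of equal length, an entry for each row: "claw": the finger opening in cm, from 0 to 8.54; "offset": the shift along the tool's x, y, z in cm, a list of three; "spin": the turn about the tool's z in degrees. A call has 1 to 8 rows; each row shifts and turns the commanded pose from where the row before left it, along the tool's axes as they then stand; what a row does not reach is not made up. A row lasts 1/12 s, in which the tool goes at most 41.7 mm and 7.16 degrees, less where a joint would pass 70% of its speed; a pose out of reach is approached as far as the arm can. A call with a gripper value outside its range is refused whole. The fingers move at their own pace and stop on an object; "grip_force" is the grip in N (left out, the last holds). Time passes only in rows, so rows that do not move let the fingers close. It gives the time, the measured TCP pose, the force, the opening and the grip force at its end, in the units of the state.
- ctrl.state(): the state, without advancing time (a new reading comes with each control period).
- ctrl.snapshot(name): name is "scene" or "top" or "wrist"; returns a dict with "pixels" (400x640x3 uint8, red, green, blue), "vfov" (degrees; the focal length in pixels is half the picture's height over the tangent of half this angle, whatever the lens; pixels are square), "cx", "cy" (the principal point, pixels), "rvec" (rotation vector, rad) and "tvec" (3), from world to camera coordinates, as OpenCV has them; the wrist camera has in their place "mount" (4x4, takes a point from camera to tool coordinates, whose origin is the TCP and whose axes are the flange's). Camera axes: x right, y down, z forward; pixel columns grow to the right and rows downward; lengths in m; the calibration is good to about 2 mm. A picture is of the moment at which its call begins: read the wrist's pose just before it. There is no depth.
- ctrl.job_done(): hands the job in; it is judged then, once.
The state is a dict: "time": time; "joint_positions": joint angles; "joint_vel": joint speeds; "effort": joint torques, N m; "tcp_pos": TCP position; "tool_rot": TCP orientation; "contact_force": force on the tool from outside, world axes, zero at the start; "moment": the same for the moment, N m; "grip_width": finger opening in m; "gripper_force": force on a finger pad.
Only numpy, scipy, OpenCV 4.12 (cv2) and the standard library are available. Lean on these libraries where they do the work, as an engineer would, in place of code of your own. Each camera call takes 0.05 s, during which the arm holds its last target. There are 200 camera calls.

## Working session

There is one attempt and no reset: what is moved stays moved. The work goes in short steps, Python scripts to look and compute and a tool call to move; the robot and the scene stay as the last step left them, time stands still between calls to the robot, and variables do not carry over. Pictures are saved under pics/ and viewed, at most 10 in all, crops included, and the job is handed in when it is done.

Besides the shell and the picture viewer there is one more tool, called after "Call:" as a command line: name --pt "numbers of a row" for each row, then --argument value for the rest. apply_moves: Moves the arm, as the interface text tells. Its arguments: {"type":"object","properties":{"claw":{"type":"array"},"offset":{"type":"array"},"spin":{"type":"array"},"grip_force":{"type":"number"}},"required":["claw","offset","spin"]}

```bash
mkdir -p pics; cat > h.py <<'E'
import numpy as np, cv2
from rig import ctrl
def snap(n,f):
    s=ctrl.snapshot(n); cv2.imwrite('pics/'+f,cv2.cvtColor(np.asarray(s['pixels']),cv2.COLOR_RGB2BGR)); np.save('pics/'+f[:-4]+'.npy',s,allow_pickle=True); return s
def ray(s,u,v):
    f=200/np.tan(np.radians(s['vfov'])/2); R=cv2.Rodrigues(np.array(s['rvec'],float))[0]; t=np.array(s['tvec'],float)
    d=R.T@np.array([(u-s['cx'])/f,(v-s['cy'])/f,1]); return -R.T@t,d
def onz(s,u,v,z):
    c,d=ray(s,u,v); return c+d*(z-c[2])/d[2]
def proj(s,p):
    f=200/np.tan(np.radians(s['vfov'])/2); R=cv2.Rodrigues(np.array(s['rvec'],float))[0]
    q=R@np.array(p)+np.array(s['tvec'],float).ravel(); return q[0]/q[2]*f+s['cx'],q[1]/q[2]*f+s['cy']
def load(f): return np.load('pics/'+f+'.npy',allow_pickle=True).item()
E
python3 - <<'E'
from h import *
print(ctrl.state())
for n in('scene','top'):
    s=snap(n,n+'1.png'); print(n,s['vfov'],s['cx'],s['cy'],ray(s,320,200))
E
```

```text
{'time': 0.0, 'joint_positions': array([-1.11023284,  0.68999992, -0.19454949,  1.56637912,  0.1573157 ,
        0.90251561, -0.21508137]), 'joint_vel': array([ 7.48524358e-05,  7.52332901e-04, -8.35743365e-05, -8.37021671e-04,
        5.77210622e-04,  1.31202755e-03,  7.59320685e-04]), 'effort': array([-4.21611094e-04, -5.39617610e+01, -1.26647841e+00, -1.58546662e+01,
        9.15807177e-03,  9.51611000e-03,  3.17206025e-05]), 'tcp_pos': array([0.25845921, 0.56831443, 0.23046568]), 'tool_rot': array([-3.13969158e+00,  1.30401469e-04,  2.71497379e+00]), 'contact_force': array([-0.12263122, -0.25734357,  0.23718249]), 'moment': array([-0.01565165, -0.02787499, -0.00652688]), 'gripper_force': 0.0, 'grip_width': 0.08520764621710042}
scene 48.26635725665469 322.11553268037056 202.17599007183108 (array([ 0.05489099, -0.68957521,  0.67920163]), array([ 0.45398096,  0.68147306, -0.57405747]))
top 48.01485165546533 317.44395550453805 201.69922555368498 (array([ 0.38314818, -0.03059946,  1.00104365]), array([ 0.1108474 , -0.01941149, -0.99367136]))
```

View pics/scene1.png

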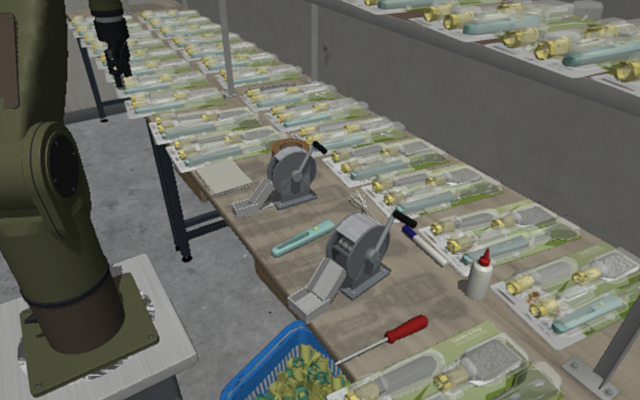

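View pics/top1.png

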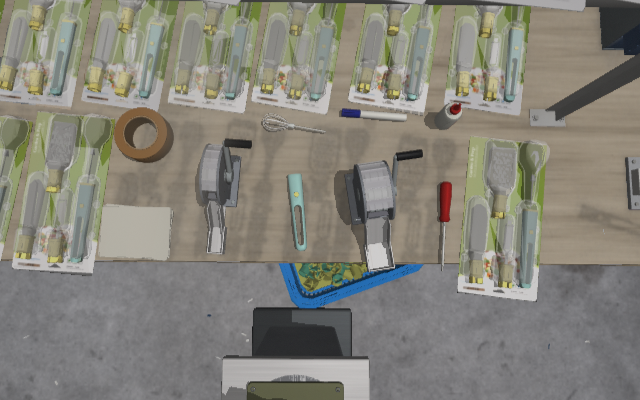

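The wide feeder is on the right: its pin is at about (404,218) in scene and (409,155) in top, and its tray at (378,255) in top. The narrow pin is at (320,148) in scene and (238,144) in top.

```bash
cat >> h.py <<'E'
def pin(s,u,v,r=22):
    p=np.asarray(s['pixels']).astype(int); m=(p.max(2)<50).astype(np.uint8)
    w=np.zeros_like(m); w[v-r:v+r,u-r:u+r]=1; m*=w
    n,l,st,c=cv2.connectedComponentsWithStats(m); i=1+st[1:,4].argmax()
    pts=np.argwhere(l==i)[:,::-1].astype(np.float32); return cv2.minAreaRect(pts),pts.mean(0)
def tri(sa,pa,sb,pb):
    a,d=ray(sa,*pa); b,e=ray(sb,*pb); A=np.stack([d,-e],1); x=np.linalg.lstsq(A,b-a,rcond=None)[0]
    P,Q=a+d*x[0],b+e*x[1]; return (P+Q)/2,np.linalg.norm(P-Q)
def ends(r):
    b=cv2.boxPoints(r); 
    i,j=(0,1) if np.linalg.norm(b[0]-b[1])<np.linalg.norm(b[1]-b[2]) else (1,2)
    e=sorted([tuple((b[i]+b[j])/2),tuple((b[(i+2)%4]+b[(j+2)%4])/2)]); return e
E
python3 - <<'E'
from h import *
S,T=load('scene1'),load('top1')
for a,b in(((404,218),(409,155)),((320,148),(238,144))):
    r1,c1=pin(S,*a); r2,c2=pin(T,*b); print(r1,c1,r2,c2)
    print('mid',tri(S,c1,T,c2)); 
    for x,y in zip(ends(r1),ends(r2)): print('end',x,y,tri(S,x,T,y))
a=cv2.resize(cv2.imread('pics/scene1.png')[190:320,280:430],(0,0),fx=4,fy=4,interpolation=cv2.INTER_CUBIC);b=cv2.resize(cv2.imread('pics/top1.png')[140:280,335:435],(0,0),fx=4,fy=4,interpolation=cv2.INTER_CUBIC)
cv2.imwrite('pics/ca.png',a);cv2.imwrite('pics/cb.png',b)
E
```

```text
((404.3264465332031, 218.9404296875), (25.553455352783203, 7.198156833648682), 30.256441116333008) [404.5084  218.92737] ((409.10992431640625, 154.77000427246094), (7.212489604949951, 25.73868751525879), 81.8698959350586) [409.56897 154.74138]
mid (array([ 0.5646146 , -0.21641655,  0.1639956 ]), np.float64(0.0007383597432030014))
end (np.float32(393.2902), np.float32(212.50261)) (np.float32(396.36993), np.float32(156.59001)) (array([ 0.55981416, -0.19053775,  0.16507949]), np.float64(0.002343373547238113))
end (np.float32(415.3627), np.float32(225.37825)) (np.float32(421.8499), np.float32(152.95)) (array([ 0.56927128, -0.24070666,  0.16241858]), np.float64(0.0005630694777154086))
((319.0901794433594, 146.99180603027344), (15.748537063598633, 5.249512672424316), 39.80556869506836) [319.19513 146.96341] ((239.0, 143.5), (7.0, 24.0), 90.0) [239.47879 143.55151]
mid (array([0.58152647, 0.10664314, 0.16608165]), np.float64(0.0013644361140549887))
end (np.float32(313.041), np.float32(141.95082)) (np.float32(227.0), np.float32(143.5)) (array([0.57967664, 0.12983203, 0.16989001]), np.float64(0.0030383124569696345))
end (np.float32(325.13937), np.float32(152.03279)) (np.float32(251.0), np.float32(143.5)) (array([0.58363623, 0.08517378, 0.16156163]), np.float64(0.00011717037991475251))
```

View pics/cb.png

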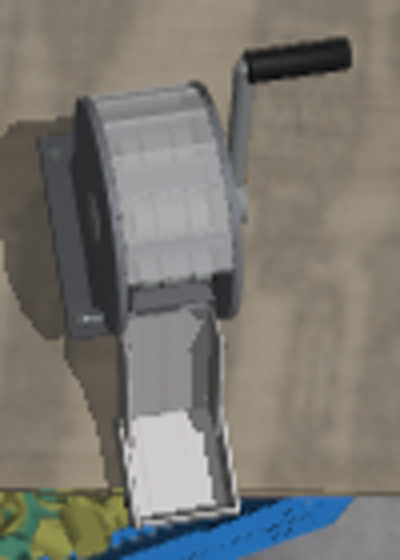

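View pics/ca.png

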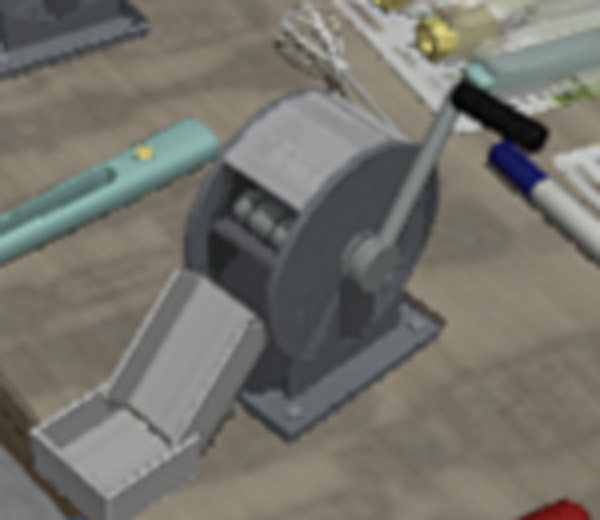

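The crops show the wide crank leaning back and sleeve 1 visible in the front opening. The feeder is yawed by about 10.5 deg. I'll turn the tool to match and lift a little.

Call:
apply_moves --claw '[8.5,8.5,8.5,8.5,8.5,8.5,8.5,8.5]' --pt "0 0 -0.6" --pt "0 0 -0.6" --pt "0 0 -0.6" --pt "0 0 -0.6" --pt "0 0 -0.6" --pt "0 0 -0.6" --pt "0 0 -0.6" --pt "0 0 -0.6" --spin '[6.9,6.9,6.9,6.9,6.9,6.9,6.9,6.9]'

```text
time: 0.77
tcp_pos: [0.2585, 0.5686, 0.2791]
tool_rot: [-3.141, 0.001, 1.746]
contact_force: [0.2, 0.1, 0.4]
grip_width: 0.085
gripper_force: 0.0
```

```bash
cat >> h.py <<'E'
from scipy.spatial.transform import Rotation as Ro
def need(p):
    st=ctrl.state(); R=Ro.from_euler('xyz',st['tool_rot']).as_matrix(); return R.T@(np.array(p)-st['tcp_pos'])*100
YAW=np.radians(10.5); PIN0=np.array([.5646,-.2164,.164])
XL=np.array([np.cos(YAW),np.sin(YAW),0]);YL=np.array([-np.sin(YAW),np.cos(YAW),0])
AX=PIN0+.07*YL-.053*XL; AX[2]=.085
def pinat(th):
    a=th-np.radians(35); return AX-.07*YL+.095*(-np.sin(a)*XL+np.cos(a)*np.array([0,0,1]))
def report():
    st=ctrl.state(); print(round(st['time'],2),st['tcp_pos'].round(4),np.degrees(st['tool_rot']).round(1),st['contact_force'].round(1),st['grip_width'].round(4),st['joint_positions'].round(2))
E
python3 - <<'E'
from h import *
T=load('top1')
# base left edge, crop coords /4 + offset
e=[onz(T,335+40/4,140+140/4,.006),onz(T,335+75/4,140+335/4,.006)]; d=e[0]-e[1]; print('yaw',np.degrees(np.arctan2(d[1],d[0])))
# tray floor rim center & axle projection
for n in('top1','scene1'): print(n,proj(load(n),AX),proj(load(n),AX-.07*YL))
print(AX,[onz(T,335+u/4,140+v/4,.032) for u,v in((122,425),(238,512),(137,522))])
report(); print(need(PIN0+[0,0,.10]))
E
```

```text
yaw 10.210835538562836
top1 (np.float64(372.8375221433103), np.float64(193.60489205376723)) (np.float64(406.08198599550536), np.float64(187.8287761681597))
scene1 (np.float64(356.30334910133917), np.float64(245.17856777102241)) (np.float64(382.93718120145996), np.float64(262.5346766767081))
[ 0.499731   -0.15723064  0.085     ] [array([ 0.39217443, -0.14824482,  0.032     ]), array([ 0.34636439, -0.2103474 ,  0.032     ]), array([ 0.34062192, -0.15614466,  0.032     ])]Traceback (most recent call last):
  File "<stdin>", line 8, in <module>
  File "h.py", line 35, in report
    st=ctrl.state(); print(round(st['time'],2),st['tcp_pos'].round(4),np.degrees(st['tool_rot']).round(1),st['contact_force'].round(1),st['grip_width'].round(4),st['joint_positions'].round(2))
                                                                                                                                       ^^^^^^^^^^^^^^^^^^^^^^
AttributeError: 'float' object has no attribute 'round'
```

Call:
apply_moves --claw '[8.5,8.5,8.5,8.5,8.5,8.5,8.5,8.5]' --pt "-3.5 0.7 0" --pt "-3.5 0.7 0" --pt "-3.5 0.7 0" --pt "-3.5 0.7 0" --pt "-3.5 0.7 0" --pt "-3.5 0.7 0" --pt "-3.5 0.7 0" --pt "-3.5 0.7 0" --spin '[0,0,0,0,0,0,0,0]'

```text
time: 1.43
tcp_pos: [0.3642, 0.3018, 0.2791]
tool_rot: [-3.141, 0.0, 1.752]
contact_force: [0.2, -0.1, 0.2]
grip_width: 0.0849
gripper_force: 0.0
```

Call:
apply_moves --claw '[8.5,8.5,8.5,8.5,8.5,8.5,8.5,8.5]' --pt "-3.5 0.7 0" --pt "-3.5 0.7 0" --pt "-3.5 0.7 0" --pt "-3.5 0.7 0" --pt "-3.5 0.7 0" --pt "-3.5 0.7 0" --pt "-3.5 0.7 0" --pt "-3.5 0.7 0" --spin '[0,0,0,0,0,0,0,0]'

```text
time: 2.1
tcp_pos: [0.4696, 0.0365, 0.2791]
tool_rot: [-3.141, -0.0, 1.751]
contact_force: [0.3, 0.4, 0.6]
grip_width: 0.0851
gripper_force: 0.0
```

```bash
sed -i "s/st\['grip_width'\].round(4)/round(st['grip_width'],4)/" h.py
python3 - <<'E'
from h import *
report(); print(need(PIN0+[0,0,.10]))
E
```

```text
2.1 [0.4696 0.0365 0.2791] [-180.    -0.   100.4] [0.3 0.4 0.6] 0.0851 [-0.23  0.42  0.08  1.96 -0.05  0.76  0.06]
[-26.58228854   4.80696501   1.50711271]
```

Call:
apply_moves --claw '[8.5,8.5,8.5,8.5,8.5,8.5,8.5,8.5]' --pt "-3.35 0.6 0" --pt "-3.35 0.6 0" --pt "-3.35 0.6 0" --pt "-3.35 0.6 0" --pt "-3.35 0.6 0" --pt "-3.35 0.6 0" --pt "-3.35 0.6 0" --pt "-3.35 0.6 0" --spin '[0,0,0,0,0,0,0,0]'

```text
time: 2.77
tcp_pos: [0.5648, -0.2183, 0.2788]
tool_rot: [-3.141, -0.001, 1.751]
contact_force: [0.8, 0.4, 0.4]
grip_width: 0.0848
gripper_force: 0.0
```

```bash
python3 - <<'E'
from h import *
report(); print(need(PIN0-[0,0,.017]))
st=ctrl.state(); s=snap('wrist','w1.png'); f=200/np.tan(np.radians(s['vfov'])/2)
M=np.array(s['mount']); R=Ro.from_euler('xyz',st['tool_rot']).as_matrix(); 
p=R.T@(PIN0-st['tcp_pos']); q=np.linalg.inv(M)@np.r_[p,1]; print('pred',q[0]/q[2]*f+s['cx'],q[1]/q[2]*f+s['cy'],'yaxis',M[:3,:3].T@[0,1,0],f/q[2])
E
```

```text
2.77 [ 0.5648 -0.2183  0.2788] [-180.    -0.   100.3] [0.8 0.4 0.4] 0.0848 [ 0.25  0.61  0.08  1.58 -0.05  0.96  0.52]
[ 0.18504384  0.02478565 13.18399759]
pred 318.6551565387707 191.06915477365976 yaxis [ 9.99999372e-01 -9.25560546e-04 -6.31633136e-04] 1082.5354797218195
```

View pics/w1.png

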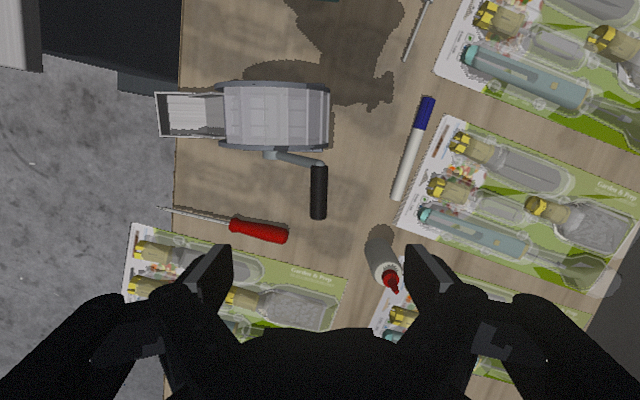

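The pin is at (319,191) in the wrist view, as predicted. Descend, then close around it as a loose cage.

Call:
apply_moves --claw '[8.5,8.5,8.5,8.5,8.5,8.5,8.5,8.5]' --pt "0 0 1.65" --pt "0 0 1.65" --pt "0 0 1.65" --pt "0 0 1.65" --pt "0 0 1.65" --pt "0 0 1.65" --pt "0 0 1.65" --pt "0 0 1.65" --spin '[0,0,0,0,0,0,0,0]'

```text
time: 3.48
tcp_pos: [0.5645, -0.2164, 0.1461]
tool_rot: [-3.141, -0.001, 1.752]
contact_force: [-0.5, -0.0, -0.8]
grip_width: 0.0848
gripper_force: 0.0
```

Call:
apply_moves --claw '[5,3,2.2,2.2,2.2,2.2,2.2,2.2]' --pt "0 0 0" --pt "0 0 0" --pt "0 0 0" --pt "0 0 0" --pt "0 0 0" --pt "0 0 0" --pt "0 0 0" --pt "0 0 0" --spin '[0,0,0,0,0,0,0,0]' --grip_force 20

```text
time: 4.15
tcp_pos: [0.565, -0.2169, 0.1476]
tool_rot: [3.141, 0.0, 1.751]
contact_force: [0.1, -0.3, 0.5]
grip_width: 0.0221
gripper_force: 0.0
```

```bash
python3 - <<'E'
from h import *
report()
a=pinat(0)
prev=a
for th in np.arange(.1,1.61,.1):
    p=pinat(th); d=p-prev; print(round(th,1),'dy %.2f dz %.2f'%(d@XL*100,-d[2]*100)); prev=p
E
```

```text
4.15 [ 0.565  -0.2169  0.1476] [180.    0.  100.3] [ 0.1 -0.3  0.5] 0.0221 [ 0.26  0.77  0.06  1.71 -0.06  0.66  0.53]
0.1 dy -0.80 dz -0.51
0.2 dy -0.85 dz -0.42
0.3 dy -0.89 dz -0.34
0.4 dy -0.92 dz -0.24
0.5 dy -0.94 dz -0.15
0.6 dy -0.95 dz -0.06
0.7 dy -0.95 dz 0.04
0.8 dy -0.94 dz 0.13
0.9 dy -0.92 dz 0.22
1.0 dy -0.90 dz 0.32
1.1 dy -0.86 dz 0.40
1.2 dy -0.81 dz 0.49
1.3 dy -0.76 dz 0.57
1.4 dy -0.70 dz 0.64
1.5 dy -0.63 dz 0.71
1.6 dy -0.56 dz 0.77
```

Call:
apply_moves --claw '[2.2,2.2,2.2,2.2,2.2,2.2,2.2,2.2]' --pt "0 -0.4 -0.26" --pt "0 -0.4 -0.25" --pt "0 -0.42 -0.22" --pt "0 -0.43 -0.2" --pt "0 -0.44 -0.18" --pt "0 -0.45 -0.16" --pt "0 -0.46 -0.13" --pt "0 -0.46 -0.11" --spin '[0,0,0,0,0,0,0,0]'

```text
time: 4.82
tcp_pos: [0.5306, -0.2236, 0.1628]
tool_rot: [3.141, 0.001, 1.751]
contact_force: [1.8, -0.4, 1.4]
grip_width: 0.0222
gripper_force: 1.4
```

Call:
apply_moves --claw '[2.2,2.2,2.2,2.2,2.2,2.2,2.2,2.2]' --pt "0 -0.47 -0.08" --pt "0 -0.47 -0.07" --pt "0 -0.47 -0.04" --pt "0 -0.48 -0.02" --pt "0 -0.48 0.01" --pt "0 -0.47 0.03" --pt "0 -0.47 0.05" --pt "0 0 0" --spin '[0,0,0,0,0,0,0,0]'

```text
time: 5.48
tcp_pos: [0.4963, -0.2292, 0.1632]
tool_rot: [-3.139, -0.001, 1.75]
contact_force: [0.0, -0.5, -0.3]
grip_width: 0.0223
gripper_force: 0.1
```

Call:
apply_moves --claw '[2.2,2.2,2.2,2.2,2.2,2.2,2.2,2.2]' --pt "0 0 0" --pt "0 0 0" --pt "0 0 0" --pt "0 0 0" --pt "0 0 0" --pt "0 0 0" --pt "0 0 0" --pt "0 0 0" --spin '[0,0,0,0,0,0,0,0]'

```text
time: 6.15
tcp_pos: [0.4982, -0.229, 0.1635]
tool_rot: [-3.141, -0.0, 1.752]
contact_force: [-0.1, 0.1, -0.3]
grip_width: 0.0215
gripper_force: 0.0
```

```bash
python3 - <<'E'
from h import *
report()
a=snap('scene','s2.png');b=snap('top','t2.png')
f=lambda n,y,x,h,w:cv2.resize(cv2.imread('pics/'+n)[y:y+h,x:x+w],(0,0),fx=4,fy=4,interpolation=cv2.INTER_CUBIC)
cv2.imwrite('pics/c2.png',np.hstack([f('s2.png',195,280,130,110),f('t2.png',150,335,130,85)]))
E
```

```text
6.15 [ 0.4982 -0.229   0.1635] [-180.    -0.   100.4] [-0.1  0.1 -0.3] 0.0215 [ 0.32  0.68  0.05  1.87 -0.05  0.59  0.58]
```

View pics/c2.png

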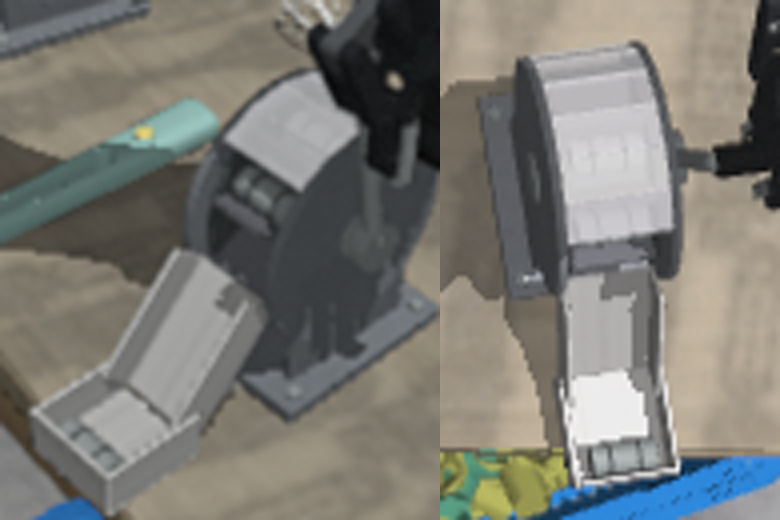

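Sleeve 1 lies at the front of the tray (about (620,458) in the crop) and sleeve 2 has moved to the front pocket. Turn on to about 1.45.

Call:
apply_moves --claw '[2.2,2.2,2.2,2.2,2.2,2.2,2.2,2.2]' --pt "0 -0.47 0.08" --pt "0 -0.46 0.1" --pt "0 -0.46 0.12" --pt "0 -0.45 0.15" --pt "0 -0.45 0.17" --pt "0 -0.43 0.19" --pt "0 -0.43 0.21" --pt "0 -0.41 0.23" --spin '[0,0,0,0,0,0,0,0]'

```text
time: 6.92
tcp_pos: [0.4627, -0.2355, 0.1509]
tool_rot: [3.142, 0.0, 1.751]
contact_force: [1.1, 0.2, 0.8]
grip_width: 0.0221
gripper_force: 0.9
```

Call:
apply_moves --claw '[2.2,2.2,2.2,2.2,2.2,2.2,2.2,2.2]' --pt "0 -0.4 0.26" --pt "0 -0.38 0.28" --pt "0 -0.38 0.29" --pt "0 -0.36 0.31" --pt "0 -0.34 0.33" --pt "0 -0.33 0.35" --pt "0 0 0" --pt "0 0 0" --spin '[0,0,0,0,0,0,0,0]'

```text
time: 7.58
tcp_pos: [0.4407, -0.2392, 0.1324]
tool_rot: [-3.14, -0.001, 1.751]
contact_force: [0.7, -0.8, -0.8]
grip_width: 0.0222
gripper_force: 0.2
```

Call:
apply_moves --claw '[2.2,2.2,2.2,2.2,2.2,2.2,2.2,2.2]' --pt "0 0 0" --pt "0 0 0" --pt "0 0 0" --pt "0 0 0" --pt "0 0 0" --pt "0 0 0" --pt "0 0 0" --pt "0 0 0" --spin '[0,0,0,0,0,0,0,0]'

```text
time: 8.25
tcp_pos: [0.4417, -0.2393, 0.1329]
tool_rot: [3.142, -0.0, 1.751]
contact_force: [-0.1, -0.2, -0.5]
grip_width: 0.0219
gripper_force: 0.0
```

```bash
python3 - <<'E'
from h import *
report(); print(pinat(1.45))
a=snap('scene','s3.png');b=snap('top','t3.png')
f=lambda n,y,x,h,w:cv2.resize(cv2.imread('pics/'+n)[y:y+h,x:x+w],(0,0),fx=4,fy=4,interpolation=cv2.INTER_CUBIC)
cv2.imwrite('pics/c3.png',np.hstack([f('s3.png',195,280,130,110),f('t3.png',150,335,130,85)]))
E
```

```text
8.25 [ 0.4417 -0.2393  0.1329] [180.   -0.  100.3] [-0.1 -0.2 -0.5] 0.0219 [ 0.39  0.69  0.03  2.03 -0.04  0.42  0.63]
[ 0.44298493 -0.23894002  0.14847015]
```

View pics/c3.png

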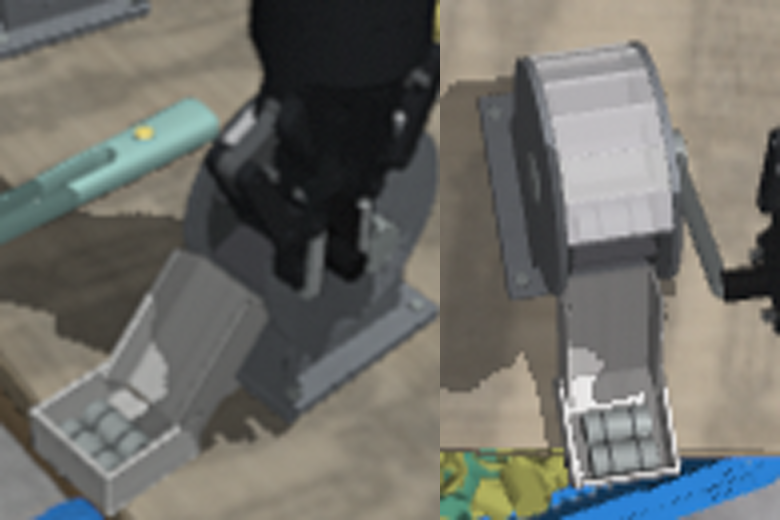

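Both sleeves lie in the tray, at about (615,425) and (620,458) in the crop. Open and rise.

Call:
apply_moves --claw '[3,4,5,6,6,6,6,6]' --pt "0 0 0" --pt "0 0 0" --pt "0 0 0" --pt "0 0 0" --pt "0 0 0" --pt "0 0 -0.5" --pt "0 0 -1" --pt "0 0 -1.5" --spin '[0,0,0,0,0,0,0,0]'

```text
time: 9.02
tcp_pos: [0.4409, -0.2389, 0.1626]
tool_rot: [-3.14, -0.001, 1.751]
contact_force: [-0.1, -0.9, 0.2]
grip_width: 0.0602
gripper_force: 0.0
```

Call:
apply_moves --claw '[6,6,6,6,6,6,6,6]' --pt "0 0 -2" --pt "0 0 -2" --pt "0 0 -2" --pt "0 0 -2" --pt "0 0 -2" --pt "0 0 -1" --pt "0 0 0" --pt "0 0 0" --spin '[0,0,0,0,0,0,0,0]'

```text
time: 9.68
tcp_pos: [0.4417, -0.2393, 0.2733]
tool_rot: [3.141, 0.001, 1.751]
contact_force: [-0.6, -0.3, 0.4]
grip_width: 0.0601
gripper_force: 0.0
```

```bash
python3 - <<'E'
from h import *
report()
a=snap('scene','s4.png');b=snap('top','t4.png')
f=lambda n,y,x,h,w:cv2.resize(cv2.imread('pics/'+n)[y:y+h,x:x+w],(0,0),fx=4,fy=4,interpolation=cv2.INTER_CUBIC)
cv2.imwrite('pics/c4.png',np.hstack([f('s4.png',195,280,130,110),f('t4.png',150,335,130,85)]))
E
```

```text
9.68 [ 0.4417 -0.2393  0.2733] [179.9   0.  100.3] [-0.6 -0.3  0.4] 0.0601 [ 0.37  0.47  0.05  1.88 -0.04  0.79  0.62]
```

View pics/c4.png

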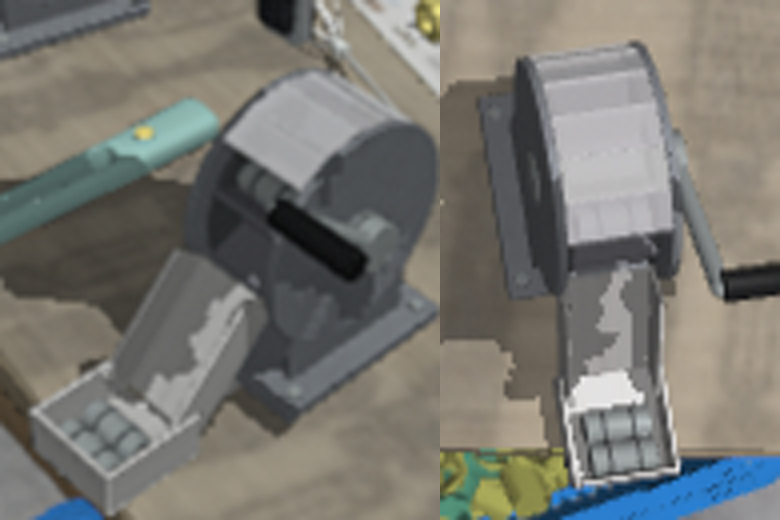

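Two sleeves lie in the tray, the third is still in the drum at about (258,180), and the crank is free.

```bash
python3 -c "
from rig import ctrl
print(ctrl.job_done())"
```

```text
the job is handed in; nothing more can be done
None
```

I handed the job in at about 10 s: sleeves 1 and 2 lie in the wide feeder's tray, sleeve 3 is still in its drum, the crank is released with the gripper clear, and the narrow feeder was not touched; the hand-in returned no verdict.

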